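# Shut the parts drawer and press its label holder home

## Task

First push the loaded drawer of the small parts chest fully shut. Then take the wider of the two upright label holders out of the slotted wooden block, slide it down behind the lip of the label channel on the drawer front, and press it down against the spring strip until it is fully home on the channel floor. Finish while still holding it pressed home there (the spring would lift it if you let go), with the drawer shut and the narrower holder left in its slot.

Things in the scene. Friction and masses are not known exactly. Their poses are not given: they have to be found in the camera images.
- chest: Plywood parts chest fixed on the board, 150 deep (x) x 200 wide (y) x 75 mm high, with one drawer in its front. Origin: centre of its underside; -x of its frame points out of the drawer front (roughly to the robot), z up. It turns up to 0.2 rad.
- drawer (a joint): Drawer slide: 0 = shut, positive = pulled out along the chest's -x, in m (starts 0.03 to 0.05). Stays where left; about 1.5 N of friction. Its front is a board 196 mm wide, 1 to 65 mm above the work board; its face lies 87 mm in front of the chest's origin when shut.
- drawer_handle (a point): Foremost middle point of the drawer's dark bow handle (bar 10 mm thick along y, 60 mm long with a straight middle of 32 mm, standing out 27 mm from the drawer face), 38 mm above the board, on the left half (+y) of the drawer. Moves with the drawer; axes parallel to the chest's.
- channel_seat (a point): Where the wide holder's origin lies when home: middle of the channel floor, 14 mm above the board, 7 mm before the drawer face, on the right half (-y). Axes as the chest's; moves with the drawer. Aluminium channel, open at the top, 64 wide (y) x 8 mm (x) inside; lip and sides 50 mm above the board, then a mouth flared 4 mm to front and sides up to 60 mm; sloped ribs guide it at the back.
- strip (a joint): Spring strip (30 mm long, 5.5 mm thick) in the middle of the channel floor, in m: 0 = up, its top 8 mm above the channel floor; 0.008 = pressed level with the floor. Pushing down takes about 4 N at first and 10 N at the bottom, then the holder stands on solid ledges.
- wide_holder: The wider label holder, loose, 0.06 to 0.12 kg, upright: an aluminium plate 5 thick (x) x 60 wide (y) x 62 mm tall with a dark wooden grip block on top, 16 thick (x) x 30 wide (y), from 62 to 108 mm above its foot. Origin: centre of its foot; z up. The two faces are alike, so either may face front. Stands in one of the two slots of the block.
- narrow_holder: The narrower label holder: same but its plate is 40 mm wide. Stands in the other slot; leave it there.
- block: Light wooden block fixed on the board, 50 (x) x 190 (y) x 45 mm high, origin: centre of its underside. Two slots from above at y = -50 and +50 mm in its frame, each 64 wide (y) x 7.5 mm (x), 35 mm deep (slot floor 10 mm above the board). The holders' plates stand along its y. It turns up to 0.3 rad.

How it is judged:
By the outcome, as a careful person would: the job done as asked, in the order asked, and still so for the second after the job is handed in, while the arm keeps its last pose, push and grip.
It also fails if it takes over 51 s, if anything falls off the work surface, if the arm or the gripper's body presses on something with over 40 N, if the wrist force passes 120 N, or if a joint passes its speed limit or range.

## Robot

A 6-joint arm with a two-finger parallel gripper is mounted at the origin on a cart in front of the work surface, level with it; the furniture and walls round the work are solid. World frame = base frame: x ahead of the robot, y to its left, z up, the work surface at z = 0. Lengths are in m, angles in degrees, forces in N, time in s.
With the tool pointing down it reaches from about 0.375 to 0.9 m from the base axis. Payload 3.1 kg.
Tool frame: the origin (TCP) lies on the centre line of the jaws, within the pads' length; the fingertips stand finger_overhang ahead of it and the grasp point (between the pads) lies 5 mm behind it (finger_overhang is the distance from the TCP to the fingertips, in m); z points along the fingers, y is the line along which they close (so a half turn about z gives the same grasp; the last joint's range is limited). The gripper opens to 87 mm and grips with 3 to 60 N. Pads are 19 mm wide; open, the fingers measure 117 mm over their backs; the gripper's body (75 mm by 190 mm) begins 51 mm behind the grasp point.
Start: joints at [-85.8, 30.224, 82.088, -0, 67.689, -10.227], TCP at [0.156, -0.605, 0.237] pointing down, gripper open.
Joint ranges: [-176.69, 176.69], [-43.24, 126.21], [12.49, 139.97], [-82, 262], [0, 151.66], [-163.58, 163.58]. Speed limits (degrees/s): [159.86, 159.86, 180, 180, 180, 180].

## Interface

Orientations are given as a 3x3 rotation matrix whose columns are the frame's x, y, z axes.
In Python, from rig import read_state, capture, calibration, hand_in, finger_overhang gives the robot as it stands.
- The arm moves only by the tool send_rows, never from a script. Its argument "plan" is a list of rows, each a list of 5 numbers: the closure in counts, from 0 (fully open) to 255 (shut), then the shift along the tool's x, y, z in m, then the turn about the tool's z in rad. A call has 1 to 20 rows; each row shifts and turns the commanded pose from where the row before left it, along the tool's axes as they then stand; what a row does not reach is not made up. A row lasts 1/12 s, in which the tool goes at most 41.7 mm and 7.16 degrees, less where a joint would pass 70% of its speed; a pose out of reach is approached as far as the arm can. A call is refused whole if a number of a shift passes 0.0417 or a number of a turn 0.125, either way. A call with a gripper value outside its range is refused whole. The fingers move at their own pace and stop on an object; the grip force is fixed at half the most. Time passes only in rows, so rows that do not move let the fingers close. It gives the time, the measured TCP pose, the force, the opening and the grip force at its end, in the units of the state.
- read_state(): the state, without advancing time (a new reading comes with each control period).
- capture(name): name is "side" or "top"; returns (picture, depth): 480x640x3 uint8, blue, green, red; 480x640 float32, m along the optical axis (not along the pixel's ray), 0 where there is no reading.
- calibration(name): a dict with "fx", "fy", "cx", "cy" (pixels), "xyz" and "rotation" of the camera in the world. Camera axes: x right, y down, z forward; pixel columns grow to the right and rows downward; lengths in m; the calibration is good to about 2 mm. A picture is of the moment at which its call begins. calibration takes no time and is no camera call.
- hand_in(): hands the job in; it is judged then, once.
The state is a dict: "time_s": time; "joint_positions": joint angles; "qvel": joint speeds; "tau": joint torques, N m; "position": TCP position; "tcp_rot": TCP orientation; "force": force on the tool from outside, world axes, zero at the start; "moment": the same for the moment, N m; "opening": opening from 0.0 (shut) to 1.0 (fully open); "grasp_force": force on a finger pad.
Only numpy, scipy, OpenCV 4.12 (cv2) and the standard library are available. Lean on these libraries where they do the work, as an engineer would, in place of code of your own. Each camera call takes 0.05 s, during which the arm holds its last target. There are 200 camera calls.

## Working session

There is one attempt and no reset: what is moved stays moved. The work goes in short steps, Python scripts to look and compute and a tool call to move; the robot and the scene stay as the last step left them, time stands still between calls to the robot, and variables do not carry over. Pictures are saved under pics/ and viewed, at most 10 in all, crops included, and the job is handed in when it is done.

Besides the shell and the picture viewer there is one more tool, called after "Emit:" in YAML: its name, and indented under it one key for each argument. send_rows: Moves the arm, as the interface text tells. Its arguments: {"type":"object","properties":{"plan":{"type":"array","items":{"type":"array","items":{"type":"number"}}}},"required":["plan"]}

```bash
ls; mkdir -p pics; python3 - <<'E'
from rig import *
import cv2,numpy as np
s=read_state()
print({k:np.round(v,3).tolist() for k,v in s.items()})
print(finger_overhang if not callable(finger_overhang) else finger_overhang())
for n in("side","top"):
    p,d=capture(n); cv2.imwrite(f"pics/{n}0.png",p); np.save(f"pics/{n}0.npy",d); print(n,calibration(n))
E
```

```text
pics
{'time_s': 0.0, 'joint_positions': [-85.8, 30.278, 82.154, 0.0, 67.69, -10.226], 'qvel': [0.005, 0.023, 0.008, -0.048, -0.02, 0.08], 'tau': [-0.001, -44.005, -17.659, 0.063, 0.058, -0.0], 'position': [0.156, -0.605, 0.236], 'tcp_rot': [[0.968, 0.249, -0.0], [0.249, -0.968, 0.002], [0.0, -0.002, -1.0]], 'force': [0.495, -0.376, 0.403], 'moment': [-0.056, -0.007, -0.013], 'grasp_force': 0.0, 'opening': 0.997}
0.014
side {'fx': 484.90139749439027, 'fy': 484.90139749439027, 'cx': 329.775532922739, 'cy': 239.21045903644386, 'xyz': array([ 0.43124766, -0.75910984,  0.54063419]), 'rotation': array([[ 0.99119598, -0.07604388,  0.10838757],
       [-0.13234619, -0.54507197,  0.82787743],
       [-0.00387599, -0.83493346, -0.55033726]])}
top {'fx': 461.73262196539315, 'fy': 461.73262196539315, 'cx': 319.8176668192242, 'cy': 243.21003558969466, 'xyz': array([ 0.46096555, -0.03454388,  0.88676386]), 'rotation': array([[ 0.01947239, -0.99687836,  0.0765138 ],
       [-0.99978483, -0.01886749,  0.00862077],
       [-0.00715024, -0.0766652 , -0.99703125]])}
```

View pics/top0.png

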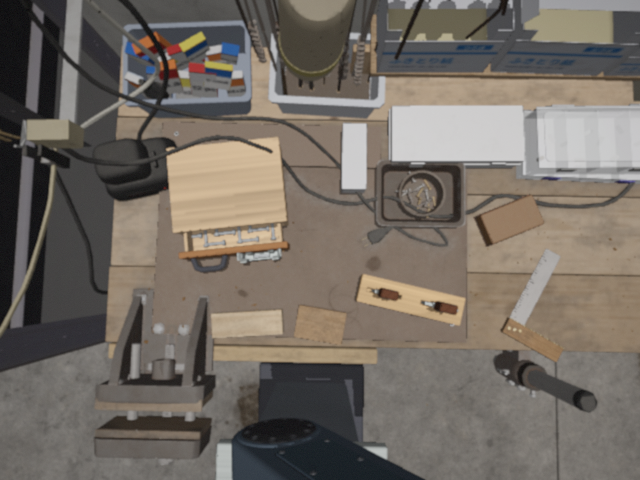

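View pics/side0.png

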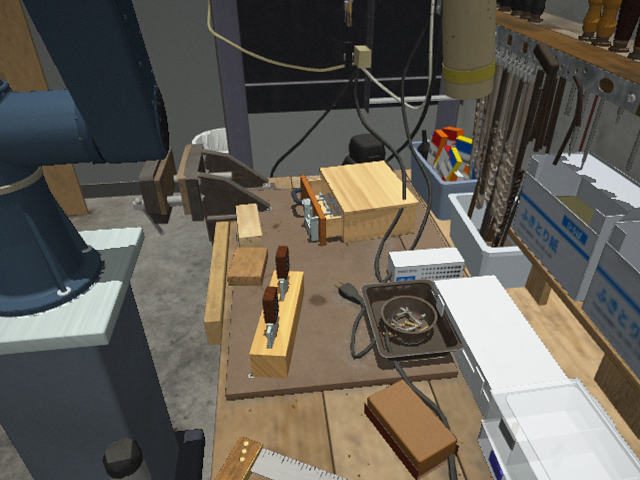

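The top view shows the chest at about (227,185), the open drawer front at about (233,250), the handle at (210,265) and the channel at (260,256). The block lies around (412,300), with grips at (385,294) and (440,307). Next I'll enlarge crops of these.

```bash
python3 - <<'E'
import cv2,numpy as np
t=cv2.imread("pics/top0.png");s=cv2.imread("pics/side0.png")
# top chest x150-310,y130-280 ; block 345-475,265-335
a=cv2.resize(t[130:280,155:305],None,fx=4,fy=4,interpolation=cv2.INTER_CUBIC)
cv2.imwrite("pics/c1.png",a)
b=cv2.resize(t[265:335,345:475],None,fx=6,fy=6,interpolation=cv2.INTER_CUBIC)
cv2.imwrite("pics/c2.png",b)
c=cv2.resize(s[235:385,230:320],None,fx=4,fy=4,interpolation=cv2.INTER_CUBIC)
d=cv2.resize(s[155:255,285:385],None,fx=4,fy=4,interpolation=cv2.INTER_CUBIC)
z=np.zeros((600,760,3),np.uint8);z[:600,:360]=c;z[:400,360:760]=d
cv2.imwrite("pics/c3.png",z)
E
```

```text
(no output)
```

View pics/c1.png

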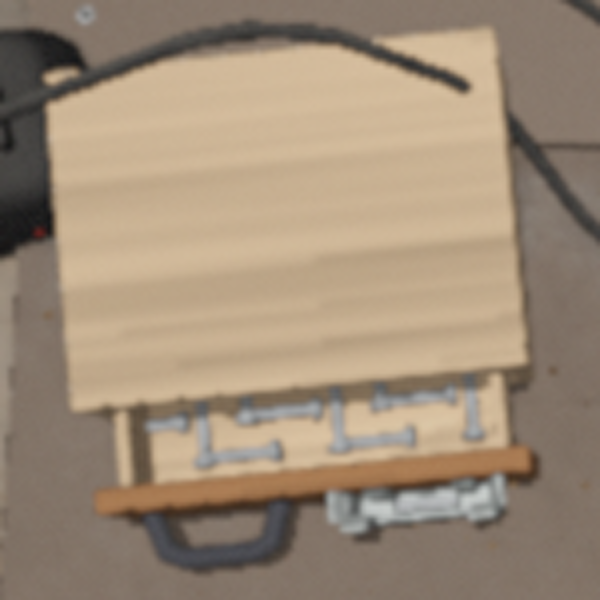

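View pics/c2.png

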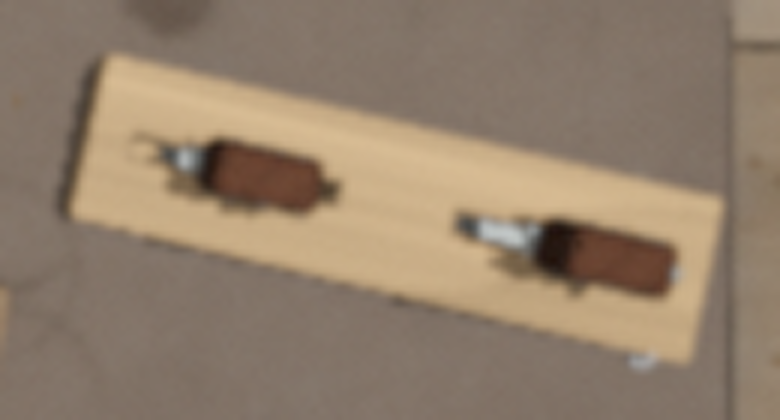

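View pics/c3.png

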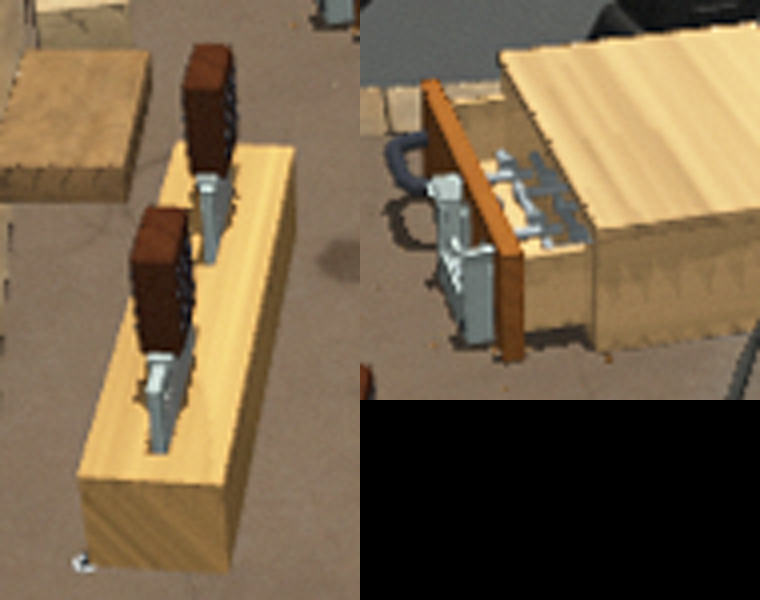

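Crop c2: the right-hand (-y) holder shows much more plate beyond its grip, so it is the wide one. Crop c1 gives chest top corners (72,410), (527,368) and (492,28). Now computing poses.

```bash
cat > h.py <<'E'
import cv2,numpy as np
from rig import *
def plane(n,uv,z):
    c=calibration(n);uv=np.atleast_2d(uv).astype(float)
    r=np.c_[(uv[:,0]-c['cx'])/c['fx'],(uv[:,1]-c['cy'])/c['fy'],np.ones(len(uv))]@c['rotation'].T
    return c['xyz']+r*((z-c['xyz'][2])/r[:,2])[:,None]
def cloud(n,d):
    c=calibration(n);v,u=np.mgrid[:480,:640]
    P=np.dstack([(u-c['cx'])/c['fx']*d,(v-c['cy'])/c['fy']*d,d])@c['rotation'].T+c['xyz']
    P[d<=0]=np.nan;return P
def proj(n,P):
    c=calibration(n);q=(np.atleast_2d(P)-c['xyz'])@c['rotation']
    return np.c_[q[:,0]/q[:,2]*c['fx']+c['cx'],q[:,1]/q[:,2]*c['fy']+c['cy']]
E
python3 - <<'E'
from h import *
np.set_printoptions(precision=4,suppress=True)
c1=lambda a:np.array(a)/4.+[155,130]-.375
c2=lambda a:np.array(a)/6.+[345,265]-.42
ch=plane('top',c1([(72,410),(527,368),(492,28)]),.075);print('chest FL FR BR',ch)
print('len',np.linalg.norm(ch[0]-ch[1]),np.linalg.norm(ch[1]-ch[2]))
e=ch[0]-ch[1];print('yaw',np.arctan2(-e[0],e[1]))
dr=plane('top',c1([(97,515),(530,475)]),.065);print('drawer face top',dr)
e=dr[0]-dr[1];print('yaw',np.arctan2(-e[0],e[1]),np.linalg.norm(e))
print('handle',plane('top',c1([(180,555),(270,553),(205,568)]),.043))
print('channel mouth corners',plane('top',c1([(333,525),(352,535),(500,520),(503,480)]),.06))
b=plane('top',c2([(108,55),(722,200),(690,362),(70,218)]),.045);print('block',b,b.mean(0))
e=b[0]+b[3]-b[1]-b[2];print('yaw',np.arctan2(-e[0],e[1]),np.linalg.norm(e)/2)
P=cloud('top',np.load('pics/top0.npy'))
for n in('top','side'):
  P=cloud(n,np.load(f'pics/{n}0.npy'))
  for nm,lo,hi in(('L',-.17,-.08),('R',-.3,-.17)):
    m=(P[...,2]>.1)&(P[...,2]<.14)&(abs(P[...,0]-.33)<.06)&(P[...,1]>lo)&(P[...,1]<hi)
    q=P[m];
    if len(q)>5: print(n,nm,len(q),q.mean(0),np.median(q[:,2]),cv2.minAreaRect((q[:,:2]*1000).astype(np.float32)))
  m=(abs(P[...,2]-.075)<.004)&(P[...,1]>0)&(P[...,0]>.4)&(P[...,0]<.8)&(P[...,1]<.4)
  print(n,'chesttop',cv2.minAreaRect((P[m][:,:2]*1000).astype(np.float32)),np.median(P[m][:,2]))
  m=(abs(P[...,2]-.045)<.004)&(P[...,1]<-.05)&(P[...,1]>-.32)&(P[...,0]>.25)&(P[...,0]<.45)
  print(n,'blocktop',cv2.minAreaRect((P[m][:,:2]*1000).astype(np.float32)),np.median(P[m][:,2]))
E
```

```text
chest FL FR BR [[0.538  0.2334 0.075 ]
 [0.5605 0.0324 0.075 ]
 [0.7138 0.052  0.075 ]]
len 0.2022668307936457 0.15460190586980752
yaw 0.11123970330122357
drawer face top [[0.4921 0.2235 0.065 ]
 [0.5137 0.0307 0.065 ]]
yaw 0.11131461884638456 0.19398890835752927
handle [[0.4754 0.1916 0.043 ]
 [0.4771 0.1504 0.043 ]
 [0.4697 0.1799 0.043 ]]
channel mouth corners [[0.4899 0.1189 0.06  ]
 [0.4856 0.1102 0.06  ]
 [0.4936 0.044  0.06  ]
 [0.5115 0.0432 0.06  ]]
block [[ 0.4714 -0.1061  0.045 ]
 [ 0.4314 -0.2915  0.045 ]
 [ 0.3828 -0.2817  0.045 ]
 [ 0.4221 -0.0952  0.045 ]] [ 0.4269 -0.1936  0.045 ]
yaw -0.20995994004983135 0.19009912962443973
top chesttop ((646.4697875976562, 192.37350463867188), (306.9119873046875, 383.9537353515625), 0.022899314761161804) 0.07438352381893398
top blocktop ((426.44219970703125, -193.41458129882812), (190.53164672851562, 49.923221588134766), 77.81586456298828) 0.044214335512789416
side chesttop ((645.3577270507812, 191.6932830810547), (382.0599060058594, 308.6458740234375), 89.76226043701172) 0.07546891142842937
side blocktop ((425.932373046875, -194.04360961914062), (192.32260131835938, 50.53459167480469), 77.74955749511719) 0.0455476605146129
```

```bash
cat >> h.py <<'E'
def go(tgt,yaw=None):
    "turn first, then shift in tool axes after the turn"
    s=read_state();R=np.array(s['tcp_rot']);y0=np.arctan2(R[1,0],R[0,0]);yaw=y0 if yaw is None else yaw
    d=np.array(tgt)-s['position'];c,q=np.cos(yaw),np.sin(yaw)
    v=np.array([c*d[0]+q*d[1],q*d[0]-c*d[1],-d[2]])
    print('pos',np.round(s['position'],4),'yaw',round(y0,4),'turn',round(y0-yaw,4),'shift',np.round(v,4),'F',np.round(s['force'],1),'t',s['time_s'])
E
python3 - <<'E'
from h import *
np.set_printoptions(precision=4,suppress=True)
for n in('top','side'):
  P=cloud(n,np.load(f'pics/{n}0.npy'))
  for nm,lo,hi in(('L',-.19,-.09),('R',-.3,-.19)):
    m=(P[...,2]>.1)&(P[...,2]<.14)&(abs(P[...,0]-.42)<.06)&(P[...,1]>lo)&(P[...,1]<hi)
    q=P[m]
    if len(q)>5: print(n,nm,len(q),q.mean(0),np.median(q[:,2]),cv2.minAreaRect((q[:,:2]*1000).astype(np.float32)))
    m=(P[...,2]>.05)&(P[...,2]<.068)&(abs(P[...,0]-.42)<.06)&(P[...,1]>lo)&(P[...,1]<hi)
    q=P[m];w=q[:,:2]@[np.sin(.21),np.cos(.21)]
    if len(q): print('  plate extent along y',w.min(),w.max())
  m=(abs(P[...,2]-.075)<.005)&(P[...,1]>.02)&(P[...,0]>.52)&(P[...,0]<.74)&(P[...,1]<.26)
  print(n,'chesttop',cv2.minAreaRect((P[m][:,:2]*1000).astype(np.float32)))
  m=(P[...,2]>.045)&(P[...,0]>.25)&(P[...,0]<.46)&(P[...,1]>.08)&(P[...,1]<.4)
  q=P[m]
  for x in np.arange(.25,.46,.03):
    k=abs(q[:,0]-x)<.015
    if k.any(): print('  x',round(x,2),'ymin',q[k,1].min().round(3),'zmax',q[k,2].max().round(3))
o=np.array([.6238,.1412]);
go((.42,-.3,.25),1.6818)
E
```

```text
top L 188 [ 0.4374 -0.1433  0.1156] 0.11638039746569867 ((437.2580261230469, -144.3539276123047), (30.030858993530273, 17.038341522216797), 78.63563537597656)
  plate extent along y -0.030575416063747047 -0.029954745528815187
top R 202 [ 0.4164 -0.2399  0.1152] 0.11632811381184571 ((415.9566955566406, -241.79888916015625), (30.140928268432617, 17.007728576660156), 77.3698501586914)
  plate extent along y -0.13567125945033312 -0.11989143065154208
top chesttop ((625.972900390625, 143.56753540039062), (154.6890411376953, 204.24961853027344), 7.034388065338135)
  x 0.25 ymin 0.163 zmax 0.111
  x 0.28 ymin 0.163 zmax 0.113
  x 0.31 ymin 0.184 zmax 0.096
  x 0.34 ymin 0.184 zmax 0.268
  x 0.37 ymin 0.184 zmax 0.307
  x 0.4 ymin 0.36 zmax 0.307
  x 0.43 ymin 0.356 zmax 0.294
  x 0.46 ymin 0.353 zmax 0.283
side L 243 [ 0.4365 -0.1519  0.1129] 0.1158088264137675 ((436.5495910644531, -146.1024627685547), (31.20675277709961, 16.924732208251953), 78.12030029296875)
  plate extent along y -0.07268253692521696 -0.04126792129510373
side R 315 [ 0.4155 -0.2492  0.1134] 0.11612720024367063 ((415.0548095703125, -244.30589294433594), (29.6431884765625, 17.58963966369629), 77.42367553710938)
  plate extent along y -0.182907894114953 -0.12737524497130404
side chesttop ((625.1785888671875, 141.37368774414062), (155.22010803222656, 208.44149780273438), 6.9084577560424805)
  x 0.25 ymin 0.16 zmax 0.111
  x 0.28 ymin 0.158 zmax 0.111
  x 0.31 ymin 0.182 zmax 0.347
  x 0.34 ymin 0.182 zmax 0.401
  x 0.37 ymin 0.181 zmax 0.4
  x 0.4 ymin 0.359 zmax 0.307
  x 0.43 ymin 0.352 zmax 0.293
  x 0.46 ymin 0.349 zmax 0.283
pos [ 0.1557 -0.6046  0.2357] yaw 0.2519 turn -1.4299 shift [ 0.2735  0.2964 -0.0143] F [-0.4  0.1  0.8] t 0.1
```

Emit:
send_rows:
  plan:
    - [255,0,0,0,0.07]
    - [255,0,0,0,0.071]
    - [255,0.0247,-0.0228,-0.001,0]
    - [255,0.0247,-0.0228,-0.001,0]
    - [255,0.0247,-0.0228,-0.001,0]
    - [255,0.0247,-0.0228,-0.001,0]
    - [255,0.0247,-0.0228,-0.001,0]
    - [255,0.0247,-0.0228,-0.001,0]
    - [255,0.0247,-0.0228,-0.001,0]
    - [255,0.0247,-0.0228,-0.001,0]
    - [255,0.0247,-0.0228,-0.001,0]
    - [255,0.0247,-0.0228,-0.001,0]
    - [255,0.0247,-0.0228,-0.001,0]
    - [255,0.0247,-0.0228,-0.001,0]
    - [255,0,0,0,0]

```text
time_s: 1.35
position: [0.4226, -0.2957, 0.2484]
tcp_rot: [[0.993, 0.116, 0.001], [0.116, -0.993, 0.003], [0.001, -0.003, -1.0]]
force: [-0.5, -0.1, -0.7]
opening: 0.019
grasp_force: 0.0
```

```bash
python3 - <<'E'
from h import *
go((.44,.168,.25),.111)
for n in('top','side'):
  P=cloud(n,np.load(f'pics/{n}0.npy'))
  m=(P[...,0]>.3)&(P[...,0]<.48)&(P[...,1]>.1)&(P[...,1]<.29)&(P[...,2]>.05)
  q=P[m]; print(n,[(round(a,2),q[abs(q[:,0]-a)<.01,2].max().round(3),q[abs(q[:,0]-a)<.01,1].min().round(3)) for a in np.arange(.3,.49,.02) if (abs(q[:,0]-a)<.01).any()])
E
```

```text
pos [ 0.4226 -0.2957  0.2484] yaw 0.116 turn 0.005 shift [ 0.0687 -0.459  -0.0016] F [-0.5 -0.1 -0.7] t 1.35
top [(np.float64(0.3), np.float64(0.094), np.float64(0.184)), (np.float64(0.32), np.float64(0.092), np.float64(0.184)), (np.float64(0.34), np.float64(0.086), np.float64(0.184)), (np.float64(0.36), np.float64(0.07), np.float64(0.184)), (np.float64(0.38), np.float64(0.054), np.float64(0.185))]
side [(np.float64(0.3), np.float64(0.094), np.float64(0.182)), (np.float64(0.32), np.float64(0.091), np.float64(0.182)), (np.float64(0.34), np.float64(0.085), np.float64(0.182)), (np.float64(0.36), np.float64(0.069), np.float64(0.182)), (np.float64(0.38), np.float64(0.053), np.float64(0.186))]
```

Emit:
send_rows:
  plan:
    - [255,0.004,-0.0287,0,0.005]
    - [255,0.004,-0.0287,0,0]
    - [255,0.004,-0.0287,0,0]
    - [255,0.004,-0.0287,0,0]
    - [255,0.004,-0.0287,0,0]
    - [255,0.004,-0.0287,0,0]
    - [255,0.004,-0.0287,0,0]
    - [255,0.004,-0.0287,0,0]
    - [255,0.004,-0.0287,0,0]
    - [255,0.004,-0.0287,0,0]
    - [255,0.004,-0.0287,0,0]
    - [255,0.004,-0.0287,0,0]
    - [255,0.004,-0.0287,0,0]
    - [255,0.004,-0.0287,0,0]
    - [255,0.004,-0.0287,0,0]
    - [255,0.004,-0.0287,0,0]
    - [255,0,0,0,0]

```text
time_s: 2.77
position: [0.435, 0.1663, 0.2485]
tcp_rot: [[0.994, 0.11, 0.0], [0.11, -0.994, 0.002], [0.001, -0.002, -1.0]]
force: [-0.0, -0.9, -0.0]
opening: 0.012
grasp_force: 0.0
```

Emit:
send_rows:
  plan:
    - [255,0,0,0.025,0]
    - [255,0,0,0.03,0]
    - [255,0,0,0.03,0]
    - [255,0,0,0.03,0]
    - [255,0,0,0.03,0]
    - [255,0,0,0.03,0]
    - [255,0,0,0.02,0]
    - [255,0,0,0.012,0]
    - [255,0,0,0,0]
    - [255,0,0,0,0]

```text
time_s: 3.6
position: [0.4348, 0.162, 0.041]
tcp_rot: [[0.994, 0.105, -0.002], [0.105, -0.994, -0.0], [-0.002, 0.0, -1.0]]
force: [-0.2, 0.2, 0.6]
opening: 0.006
grasp_force: 0.0
```

```bash
python3 - <<'E'
from h import *
go((.4605,.170,.041),.111)
p,d=capture('top');q,e=capture('side');np.save('pics/side1.npy',e)
z=np.zeros((600,800,3),np.uint8)
z[:480,:400]=cv2.resize(p[200:320,160:260],None,fx=4,fy=4,interpolation=cv2.INTER_CUBIC)
z[:480,400:]=cv2.resize(q[150:270,270:370],None,fx=4,fy=4,interpolation=cv2.INTER_CUBIC)
cv2.imwrite('pics/c4.png',z)
E
```

```text
pos [0.4348 0.162  0.041 ] yaw 0.1052 turn -0.0058 shift [ 0.0264 -0.0051 -0.    ] F [-0.2  0.2  0.6] t 3.6
```

View pics/c4.png

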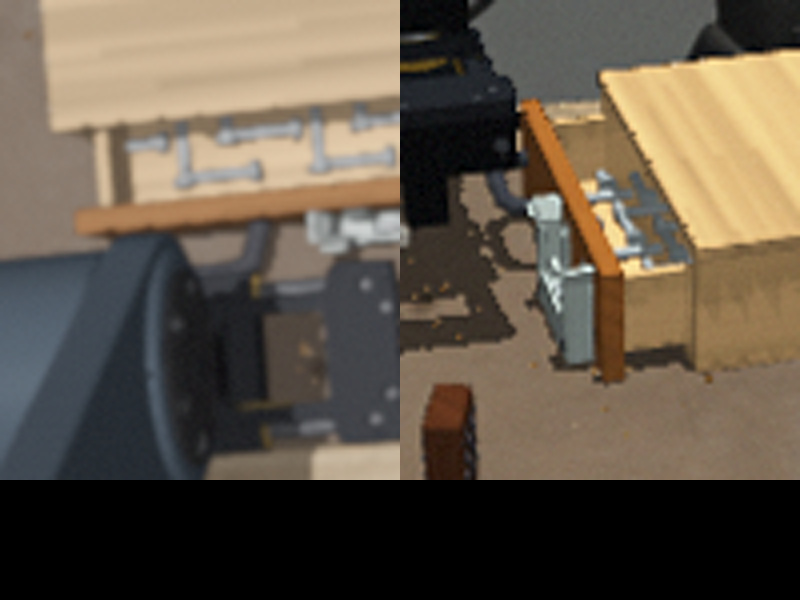

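Emit:
send_rows:
  plan:
    - [255,0.008,-0.0025,0,-0.006]
    - [255,0.008,-0.0025,0,0]
    - [255,0.005,0,0,0]
    - [255,0.004,0,0,0]
    - [255,0.004,0,0,0]
    - [255,0.004,0,0,0]
    - [255,0.004,0,0,0]
    - [255,0.004,0,0,0]
    - [255,0.004,0,0,0]
    - [255,0,0,0,0]

```text
time_s: 4.53
position: [0.4807, 0.1729, 0.0416]
tcp_rot: [[0.994, 0.112, 0.002], [0.112, -0.994, 0.0], [0.002, -0.0, -1.0]]
force: [-0.3, 1.0, -0.2]
opening: 0.009
grasp_force: 0.1
```

Emit:
send_rows:
  plan:
    - [255,0.004,0,0,0]
    - [255,0.004,0,0,0]
    - [255,0.003,0,0,0]
    - [255,0.002,0,0,0]
    - [255,0.002,0,0,0]
    - [255,0,0,0,0]
    - [255,0,0,0,0]

```text
time_s: 5.12
position: [0.4945, 0.1745, 0.0415]
tcp_rot: [[0.994, 0.112, 0.001], [0.112, -0.994, 0.0], [0.001, -0.0, -1.0]]
force: [-0.8, 0.2, -0.4]
opening: 0.005
grasp_force: 0.4
```

Emit:
send_rows:
  plan:
    - [255,0.002,0,0,0]
    - [255,0.001,0,0,0]
    - [255,0.001,0,0,0]
    - [255,0,0,0,0]

```text
time_s: 5.45
position: [0.4948, 0.1746, 0.0414]
tcp_rot: [[0.994, 0.112, -0.007], [0.112, -0.994, -0.001], [-0.007, 0.0, -1.0]]
force: [-6.4, -0.2, 4.6]
opening: 0.006
grasp_force: 3.2
```

Emit:
send_rows:
  plan:
    - [255,0.001,0,0,0]
    - [255,0.001,0,0,0]
    - [255,0,0,0,0]

```text
time_s: 5.7
position: [0.495, 0.1746, 0.0413]
tcp_rot: [[0.994, 0.112, -0.011], [0.112, -0.994, -0.002], [-0.011, 0.0, -1.0]]
force: [-9.2, -0.9, 6.3]
opening: 0.005
grasp_force: 4.5
```

```bash
python3 - <<'E'
from h import *
go((.4605,.170,.041),.111)
q,e=capture('side');P=cloud('side',e)
np.set_printoptions(precision=4,suppress=True)
cv2.imwrite('pics/c5.png',cv2.resize(q[150:260,270:390],None,fx=5,fy=5,interpolation=cv2.INTER_CUBIC))
E
```

```text
pos [0.495  0.1746 0.0413] yaw 0.1124 turn 0.0014 shift [-0.0348  0.0007  0.0003] F [-9.2 -0.9  6.3] t 5.7
```

View pics/c5.png

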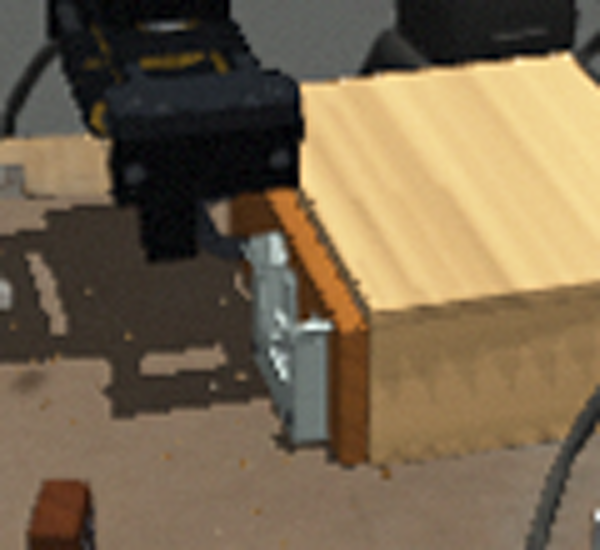

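Emit:
send_rows:
  plan:
    - [255,-0.005,0,0,0]
    - [255,-0.02,0,0,0]
    - [255,-0.015,0,-0.01,0]
    - [255,0,0,-0.03,0]
    - [255,0,0,-0.03,0]
    - [255,0,0,-0.03,0]
    - [0,0,0,-0.03,-0.12]
    - [0,0,0,-0.03,-0.12]
    - [0,0,0,-0.03,-0.12]
    - [0,0,0,-0.02,-0.12]
    - [0,0,0,0,-0.12]
    - [0,0,0,0,-0.12]
    - [0,0,0,0,-0.12]
    - [0,0,0,0,-0.12]
    - [0,0,0,0,-0.12]
    - [0,0,0,0,-0.12]
    - [0,0,0,0,-0.05]
    - [0,0,0,0,0]

```text
time_s: 7.25
position: [0.4616, 0.1706, 0.252]
tcp_rot: [[0.207, 0.978, 0.003], [0.978, -0.207, 0.0], [0.001, 0.003, -1.0]]
force: [0.3, -0.3, 0.8]
opening: 0.833
grasp_force: 0.0
```

```bash
python3 - <<'E'
from h import *
go((.4155,-.243,.235),1.359)
E
```

```text
pos [0.4616 0.1706 0.252 ] yaw 1.3623 turn 0.0033 shift [-0.4141  0.0419  0.017 ] F [ 0.3 -0.3  0.8] t 7.25
```

Emit:
send_rows:
  plan:
    - [0,-0.0276,0.0028,0.0011,0.003]
    - [0,-0.0276,0.0028,0.0011,0]
    - [0,-0.0276,0.0028,0.0011,0]
    - [0,-0.0276,0.0028,0.0011,0]
    - [0,-0.0276,0.0028,0.0011,0]
    - [0,-0.0276,0.0028,0.0011,0]
    - [0,-0.0276,0.0028,0.0011,0]
    - [0,-0.0276,0.0028,0.0011,0]
    - [0,-0.0276,0.0028,0.0011,0]
    - [0,-0.0276,0.0028,0.0011,0]
    - [0,-0.0276,0.0028,0.0011,0]
    - [0,-0.0276,0.0028,0.0011,0]
    - [0,-0.0276,0.0028,0.0011,0]
    - [0,-0.0276,0.0028,0.0011,0]
    - [0,-0.0276,0.0028,0.0011,0]
    - [0,0,0,0,0]
    - [0,0,0,0,0]

```text
time_s: 8.67
position: [0.4148, -0.2449, 0.2352]
tcp_rot: [[0.215, 0.977, 0.002], [0.977, -0.215, -0.001], [-0.001, 0.002, -1.0]]
force: [-0.7, -0.1, 0.2]
opening: 0.996
grasp_force: 0.0
```

```bash
python3 - <<'E'
from h import *
np.set_printoptions(precision=4,suppress=True)
go((.4155,-.243,.096),1.359)
p,d=capture('top');np.save('pics/top2.npy',d);P=cloud('top',d)
q,e=capture('side');np.save('pics/side2.npy',e);Q=cloud('side',e)
# chest-frame analysis
R=np.array([[np.cos(.1112),-np.sin(.1112)],[np.sin(.1112),np.cos(.1112)]]);o=np.array([.6245,.142])
for n,A in(('top',P),('side',Q)):
  L=(A[...,:2]-o)@R; z=A[...,2]
  m=(abs(z-.075)<.003)&(abs(L[...,0])<.1)&(abs(L[...,1])<.12); print(n,'chesttop x,y range',L[m].min(0),L[m].max(0))
  m=(abs(z-.065)<.003)&(L[...,0]<-.07)&(L[...,0]>-.1)&(abs(L[...,1])<.12); print(' front top x,y',L[m].min(0),L[m].max(0),m.sum())
  m=(z>.03)&(z<.064)&(L[...,0]<-.088)&(L[...,0]>-.13)&(abs(L[...,1])<.12)
  r=m&(L[...,1]<0);l=m&(L[...,1]>0)
  print(' channel',L[r].min(0),L[r].max(0),z[r].max(),' handle',L[l].min(0),L[l].max(0))
z=np.zeros((600,800,3),np.uint8)
z[:400,:]=cv2.resize(p[200:260,165:285][:,0:120],(800,400),interpolation=cv2.INTER_CUBIC)
cv2.imwrite('pics/c6.png',z[:400])
E
```

```text
pos [ 0.4148 -0.2449  0.2352] yaw 1.3546 turn -0.0044 shift [0.002  0.0003 0.1392] F [-0.7 -0.1  0.2] t 8.6667
top chesttop x,y range [-0.0764 -0.1015] [0.079  0.1039]
 front top x,y [-0.0879 -0.1007] [-0.0736  0.0966] 666
 channel [-0.1044 -0.0842] [-0.088  -0.0053] 0.06243139889426963  handle [-0.1142  0.0156] [-0.0883  0.0838]
side chesttop x,y range [-0.0762 -0.1062] [0.0787 0.1192]
 front top x,y [-0.087  -0.1012] [-0.0711  0.0012] 162
 channel [-0.105  -0.0863] [-0.088  -0.0067] 0.06193446083533505  handle [-0.1139  0.0171] [-0.0881  0.0692]
```

View pics/c6.png

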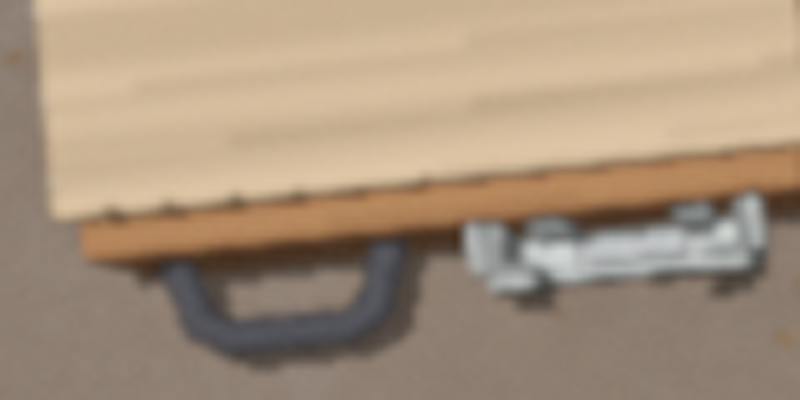

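Emit:
send_rows:
  plan:
    - [0,0.002,0,0.02,-0.004]
    - [0,0,0,0.03,0]
    - [0,0,0,0.03,0]
    - [0,0,0,0.03,0]
    - [0,0,0,0.02,0]
    - [0,0,0,0.01,0]
    - [0,0,0,0,0]
    - [0,0,0,0,0]

```text
time_s: 9.43
position: [0.4149, -0.2398, 0.0949]
tcp_rot: [[0.205, 0.979, -0.001], [0.979, -0.205, 0.001], [0.001, -0.001, -1.0]]
force: [-0.5, 0.6, -0.4]
opening: 0.999
grasp_force: 0.0
```

```bash
python3 - <<'E'
from h import *
np.set_printoptions(precision=4,suppress=True)
go((.4157,-.2428,.095),1.359)
R=np.array([[np.cos(.1112),-np.sin(.1112)],[np.sin(.1112),np.cos(.1112)]]);o=np.array([.6245,.142])
c6=lambda a:np.array(a)*.15+[165,200]-.425
f=lambda n,uv,z:((plane(n,uv,z)[:,:2]-o)@R)
print('channel top L,R',f('top',c6([(465,235),(768,210)]),.06),'board left',f('top',c6([(80,255)]),.065))
# side crop c5 scale5 offset 270,150: channel ends at top
c5=lambda a:np.array(a)/5.+[270,150]-.4
print('side: near top corner',f('side',c5([(330,320),(248,240),(285,235)]),.06),'board near corner',f('side',c5([(368,312),(333,328)]),.065))
E
```

```text
pos [ 0.4149 -0.2398  0.0949] yaw 1.364 turn 0.005 shift [-0.0027  0.0014 -0.0001] F [-0.5  0.6 -0.4] t 9.4333
channel top L,R [[-0.089  -0.0053]
 [-0.0898 -0.0875]] board left [[-0.0854  0.0973]]
side: near top corner [[-0.0847 -0.0805]
 [-0.1011 -0.0087]
 [-0.0853 -0.0083]] board near corner [[-0.071  -0.0864]
 [-0.0873 -0.0949]]
```

Emit:
send_rows:
  plan:
    - [0,-0.0015,0.001,0,0.003]
    - [0,0,0,0,0]
    - [0,0,0,0,0]

```text
time_s: 9.68
position: [0.4163, -0.2431, 0.0962]
tcp_rot: [[0.209, 0.978, 0.002], [0.978, -0.209, -0.002], [-0.001, 0.002, -1.0]]
force: [0.6, 0.2, 0.9]
opening: 0.999
grasp_force: 0.0
```

Emit:
send_rows:
  plan:
    - [255,0,0,0,0]
    - [255,0,0,0,0]
    - [255,0,0,0,0]
    - [255,0,0,0,0]
    - [255,0,0,0,0]
    - [255,0,0,0,0]
    - [255,0,0,0,0]
    - [255,0,0,0,0]
    - [255,0,0,0,0]
    - [255,0,0,0,0]

```text
time_s: 10.52
position: [0.4155, -0.2426, 0.095]
tcp_rot: [[0.209, 0.978, -0.0], [0.978, -0.209, 0.0], [0.0, -0.0, -1.0]]
force: [0.5, 0.4, 0.6]
opening: 0.324
grasp_force: 0.0
```

Emit:
send_rows:
  plan:
    - [255,0,0,0,0]
    - [255,0,0,0,0]
    - [255,0,0,0,0]
    - [255,0,0,0,0]
    - [255,0,0,0,0]
    - [255,0,0,0,0]
    - [255,0,0,0,0]

```text
time_s: 11.1
position: [0.4155, -0.2426, 0.095]
tcp_rot: [[0.209, 0.978, -0.0], [0.978, -0.209, 0.0], [0.0, -0.0, -1.0]]
force: [-0.1, -0.4, -0.3]
opening: 0.185
grasp_force: 30.0
```

Emit:
send_rows:
  plan:
    - [255,0,0,-0.005,0]
    - [255,0,0,-0.01,0]
    - [255,0,0,-0.015,0]
    - [255,0,0,-0.02,0]
    - [255,0,0,-0.02,0]
    - [255,0,0,-0.02,0]
    - [255,0,0,-0.02,0]
    - [255,0,0,-0.02,0]
    - [255,0,0,-0.01,0]
    - [255,0,0,0,0]
    - [255,0,0,0,0]

```text
time_s: 12.02
position: [0.4155, -0.2426, 0.2355]
tcp_rot: [[0.209, 0.978, 0.001], [0.978, -0.209, -0.001], [-0.001, 0.001, -1.0]]
force: [0.8, -0.9, -0.8]
opening: 0.18
grasp_force: 30.0
```

```bash
python3 - <<'E'
from h import *
np.set_printoptions(precision=4,suppress=True)
R=np.array([[np.cos(.1112),-np.sin(.1112)],[np.sin(.1112),np.cos(.1112)]]);o=np.array([.6245,.142])
t=o+R@[-.0945,-.046];print('seat',t)
go((*t,.235),np.pi/2+.1112)
s=read_state();T=np.array(s['tcp_rot']);pos=np.array(s['position'])
for n in('top','side'):
  p,d=capture(n);P=cloud(n,d);m=np.linalg.norm(P-(pos-[0,0,.06]),axis=2)<.075
  q=((P[m]-pos)@T); k=(q[:,2]>.03)&(q[:,2]<.084)&(abs(q[:,1])<.03)
  q=q[k];print(n,len(q),'tool x range of plate',np.percentile(q[:,0],[0,2,98,100]),'y',np.percentile(q[:,1],[2,50,98]),'foot z',np.percentile(q[:,2],[98,100]))
  if n=='side': cv2.imwrite('pics/c7.png',p)
E
```

```text
seat [0.5357 0.0858]
pos [ 0.4155 -0.2426  0.2355] yaw 1.3598 turn -0.3222 shift [0.313  0.1559 0.0005] F [ 0.8 -0.9 -0.8] t 12.0167
top 34 tool x range of plate [0.0193 0.0213 0.031  0.0311] y [-0.0022  0.0005  0.0032] foot z [0.0824 0.0832]
side 482 tool x range of plate [-0.0315 -0.0308  0.0277  0.0305] y [-0.0026  0.0018  0.0025] foot z [0.0824 0.0839]
```

Emit:
send_rows:
  plan:
    - [255,0,0,0,-0.08]
    - [255,0,0,0,-0.122]
    - [255,0,0,0,-0.12]
    - [255,0.0209,0.0104,0,0]
    - [255,0.0209,0.0104,0,0]
    - [255,0.0209,0.0104,0,0]
    - [255,0.0209,0.0104,0,0]
    - [255,0.0209,0.0104,0,0]
    - [255,0.0209,0.0104,0,0]
    - [255,0.0209,0.0104,0,0]
    - [255,0.0209,0.0104,0,0]
    - [255,0.0209,0.0104,0,0]
    - [255,0.0209,0.0104,0,0]
    - [255,0.0209,0.0104,0,0]
    - [255,0.0209,0.0104,0,0]
    - [255,0.0209,0.0104,0,0]
    - [255,0.0209,0.0104,0,0]
    - [255,0.0209,0.0104,0,0]
    - [255,0,0,0,0]
    - [255,0,0,0,0]

```text
time_s: 13.78
position: [0.5351, 0.0871, 0.2336]
tcp_rot: [[-0.113, 0.994, -0.003], [0.994, 0.113, -0.0], [0.0, -0.003, -1.0]]
force: [-0.3, -0.7, -1.5]
opening: 0.182
grasp_force: 30.0
```

```bash
python3 - <<'E'
from h import *
go((.5357,.0858,.15),np.pi/2+.1112)
E
```

```text
pos [0.5351 0.0871 0.2336] yaw 1.6842 turn 0.0022 shift [-0.0014  0.0004  0.0836] F [-0.3 -0.7 -1.5] t 13.7833
```

Emit:
send_rows:
  plan:
    - [255,-0.0005,0,0.02,0.001]
    - [255,0,0,0.02,0]
    - [255,0,0,0.02,0]
    - [255,0,0,0.015,0]
    - [255,0,0,0.008,0]
    - [255,0,0,0,0]
    - [255,0,0,0,0]
    - [255,0,0,0,0]

```text
time_s: 14.45
position: [0.5364, 0.0853, 0.1527]
tcp_rot: [[-0.109, 0.994, 0.001], [0.994, 0.109, -0.0], [-0.0, 0.001, -1.0]]
force: [-0.0, 0.5, -0.5]
opening: 0.185
grasp_force: 30.0
```

```bash
python3 - <<'E'
from h import *
np.set_printoptions(precision=4,suppress=True)
go((.5357,.0858,.15),np.pi/2+.1112)
R=np.array([[np.cos(.1112),-np.sin(.1112)],[np.sin(.1112),np.cos(.1112)]]);o=np.array([.6245,.142])
q,d=capture('side');A=cloud('side',d);L=(A[...,:2]-o)@R;z=A[...,2]
m=(z>.07)&(z<.12)&(abs(L[...,0]+.0945)<.012)&(L[...,1]<.0)&(L[...,1]>-.1);print('plate',np.percentile(L[m],[2,98],axis=0))
m=(z>.03)&(z<.06)&(L[...,0]<-.089)&(L[...,0]>-.13)&(L[...,1]<0)&(L[...,1]>-.1);print('chan',np.percentile(L[m],[1,99],axis=0))
cv2.imwrite('pics/c8.png',cv2.resize(q[150:270,280:400],(600,600),interpolation=cv2.INTER_CUBIC))
E
```

```text
pos [0.5364 0.0853 0.1527] yaw 1.6803 turn -0.0017 shift [ 0.0006 -0.0007  0.0027] F [-0.   0.5 -0.5] t 14.45
plate [[-0.0971 -0.079 ]
 [-0.0927 -0.0227]]
chan [[-0.1032 -0.0848]
 [-0.0892 -0.0072]]
```

View pics/c8.png

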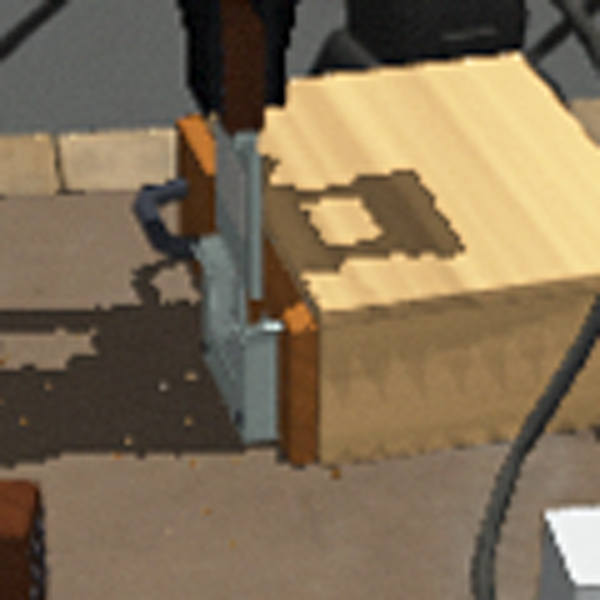

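Emit:
send_rows:
  plan:
    - [255,0,0,0.005,0]
    - [255,0,0,0.005,0]
    - [255,0,0,0.004,0]
    - [255,0,0,0.004,0]
    - [255,0,0,0.003,0]
    - [255,0,0,0,0]

```text
time_s: 15.0
position: [0.5359, 0.0857, 0.1303]
tcp_rot: [[-0.11, 0.994, -0.0], [0.994, 0.11, 0.0], [0.0, -0.0, -1.0]]
force: [0.1, 0.4, -1.4]
opening: 0.183
grasp_force: 30.0
```

Emit:
send_rows:
  plan:
    - [255,0,0,0.004,0]
    - [255,0,0,0.004,0]
    - [255,0,0,0.004,0]
    - [255,0,0,0,0]
    - [255,0,0,0,0]

```text
time_s: 15.42
position: [0.5359, 0.0857, 0.1187]
tcp_rot: [[-0.11, 0.994, -0.0], [0.994, 0.11, 0.0], [0.0, -0.0, -1.0]]
force: [0.1, 0.1, -1.4]
opening: 0.176
grasp_force: 30.0
```

Emit:
send_rows:
  plan:
    - [255,0,0,0.004,0]
    - [255,0,0,0.004,0]
    - [255,0,0,0.003,0]
    - [255,0,0,0,0]
    - [255,0,0,0,0]

```text
time_s: 15.83
position: [0.5359, 0.0857, 0.1078]
tcp_rot: [[-0.11, 0.994, -0.0], [0.994, 0.11, -0.0], [0.0, -0.0, -1.0]]
force: [0.5, 0.6, -0.5]
opening: 0.18
grasp_force: 30.0
```

Emit:
send_rows:
  plan:
    - [255,0,0,0.003,0]
    - [255,0,0,0.002,0]
    - [255,0,0,0.002,0]
    - [255,0,0,0,0]
    - [255,0,0,0,0]

```text
time_s: 16.25
position: [0.5361, 0.0857, 0.1018]
tcp_rot: [[-0.11, 0.994, 0.001], [0.994, 0.11, -0.0], [-0.0, 0.001, -1.0]]
force: [-0.6, 0.5, 6.9]
opening: 0.178
grasp_force: 30.0
```

Emit:
send_rows:
  plan:
    - [255,0,0,0.001,0]
    - [255,0,0,0.001,0]
    - [255,0,0,0.001,0]
    - [255,0,0,0,0]
    - [255,0,0,0,0]

```text
time_s: 16.67
position: [0.5362, 0.0857, 0.0992]
tcp_rot: [[-0.11, 0.994, 0.001], [0.994, 0.11, -0.0], [-0.0, 0.001, -1.0]]
force: [-0.6, 0.0, 8.9]
opening: 0.181
grasp_force: 30.0
```

Emit:
send_rows:
  plan:
    - [255,0,0,0.001,0]
    - [255,0,0,0,0]
    - [255,0,0,0,0]

```text
time_s: 16.92
position: [0.5362, 0.0857, 0.0989]
tcp_rot: [[-0.11, 0.994, 0.001], [0.994, 0.11, -0.0], [-0.0, 0.001, -1.0]]
force: [-1.7, 0.4, 13.6]
opening: 0.179
grasp_force: 30.0
```

Emit:
send_rows:
  plan:
    - [255,0,0,0.001,0]
    - [255,0,0,0,0]
    - [255,0,0,0,0]
    - [255,0,0,0,0]

```text
time_s: 17.25
position: [0.5363, 0.0857, 0.0989]
tcp_rot: [[-0.11, 0.994, 0.002], [0.994, 0.11, -0.0], [-0.0, 0.002, -1.0]]
force: [-3.4, 0.6, 19.5]
opening: 0.182
grasp_force: 30.0
```

```bash
python3 - <<'E'
from h import *
np.set_printoptions(precision=4,suppress=True)
go((.5357,.0858,.099),np.pi/2+.1112)
R=np.array([[np.cos(.1112),-np.sin(.1112)],[np.sin(.1112),np.cos(.1112)]]);o=np.array([.6245,.142])
q,d=capture('side');A=cloud('side',d);L=(A[...,:2]-o)@R;z=A[...,2]
m=(abs(z-.062)<.007)&(abs(L[...,0]+.087)<.006)&(L[...,1]<-.088)&(L[...,1]>-.105);print('face x',np.percentile(L[m][:,0],[2,10,50]) if m.any() else None)
cv2.imwrite('pics/c9.png',cv2.resize(q[150:270,280:400],(600,600),interpolation=cv2.INTER_CUBIC))
E
```

```text
pos [0.5363 0.0857 0.0989] yaw 1.6811 turn -0.0009 shift [ 0.0001 -0.0006 -0.0001] F [-3.4  0.6 19.5] t 17.25
face x [-0.0863 -0.086  -0.0844]
```

View pics/c9.png

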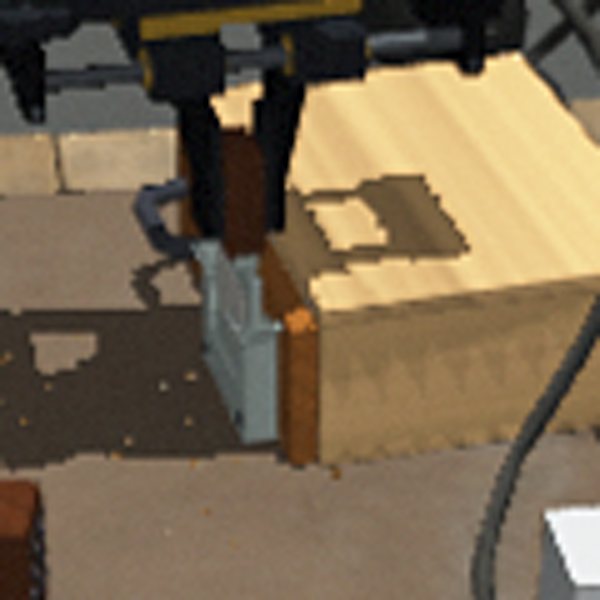

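The holder is down in the channel: its plate shows only about 14 mm above the lip, at roughly (240,285). The press has reached a hard stop at 19.5 N, TCP z is 0.099 as expected, and the drawer is shut.

```bash
python3 -c "
from rig import *
print(hand_in())"
```

```text
the job is handed in; nothing more can be done
None
```

The job is handed in: the drawer is shut, and the wide holder is held pressed against a hard stop on the channel floor at about 19.5 N. The narrower holder was left in its slot, and the clock stood at about 17 s of the 51 s allowed.

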